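# Lock the battery hatch with the slot key

### The arm

A 7-joint arm with a two-finger parallel gripper is mounted at the origin on the work surface. World frame = base frame: x ahead of the robot, y to its left, z up, the work surface at z = 0. Lengths are in m, angles in rad, forces in N, time in s.
With the tool pointing down it reaches from about 0.4 to 0.85 m from the base axis. Payload 10.4 kg.
Tool frame: the origin (TCP) lies between the finger pads; the fingertips stand 11 mm ahead of it and the grasp point (between the pads) lies 8 mm behind it (tip_reach is the distance from the TCP to the fingertips, in m); z points along the fingers, y is the line along which they close (so a half turn about z gives the same grasp; the last joint's range is limited). The gripper opens to 85 mm and grips with 20 to 120 N. Pads are 22 mm wide; open, the fingers measure 114 mm over their backs; the gripper's body (76 mm by 85 mm) begins 54 mm behind the grasp point. The pads swing forward as they close: fully open they stand 13 mm farther back than shut.
Start: joints at [-1.35, 0.332, -0.065, 1.46, 0.022, 1.35, -0.088], TCP at [0.151, 0.607, 0.217] pointing down, gripper open.
Joint ranges: [-2.6, 2.6], [-0.5, 2.12], [-1.47, 1.34], [0.16, 2.42], [-1.27, 4.41], [0.06, 2.06], [-2.6, 2.6]. Speed limits (rad/s): [2.22, 2.22, 2.79, 2.79, 3.14, 3.14, 3.14].

### API

Orientations are given as a unit quaternion [x, y, z, w].
In Python, from workcell import * gives the robot as it stands.
- The arm moves only by the shell command python3 -m inch 'ROWS' [OPENING] [FORCE]. ROWS is JSON, a list of rows, each an object with "slide": the shift along the world's x, y, z in m, a list of three; "yaw": the turn about the world's z in rad. A call has 1 to 20 rows; each row is the pose to reach, as a shift and turn from the pose commanded when the call began; what a row does not reach only later rows make up. A row lasts 1/12 s, in which the tool goes at most 41.7 mm and 7.16 degrees, less where a joint would pass 70% of its speed; a pose out of reach is approached as far as the arm can. A call with a gripper value outside its range is refused whole. OPENING is the closure in counts, from 0 (fully open) to 255 (shut), set as the call begins (- or left out, the last holds). The fingers move at their own pace and stop on an object; FORCE is the grip in N (left out, the last holds). Time passes only in rows, so rows that repeat a pose let the fingers close. It gives the time, the measured TCP pose, the force, the opening and the grip force at its end, in the units of the state.
- get_obs(): the state, without advancing time (a new reading comes with each control period).
- camera(name): name is "scene" or "side" or "wrist"; returns a dict with "frame" (480x640x3 uint8, red, green, blue), "fx", "fy", "cx", "cy" (pixels), "extrinsics" (4x4, takes a point from world to camera coordinates). Camera axes: x right, y down, z forward; pixel columns grow to the right and rows downward; lengths in m; the calibration is good to about 2 mm. A picture is of the moment at which its call begins. There is no depth.
- hand_in(): hands the job in; it is judged then, once.
The state is a dict: "clock": time; "joint_pos": joint angles; "joint_velocities": joint speeds; "tau": joint torques, N m; "position": TCP position; "ee_rot": TCP orientation; "ft_force": force on the tool from outside, world axes, zero at the start; "torque": the same for the moment, N m; "grip_width": opening from 0.0 (shut) to 1.0 (fully open); "grasp_force": force on a finger pad.
Only numpy, scipy, OpenCV 4.12 (cv2) and the standard library are available. Lean on these libraries where they do the work, as an engineer would, in place of code of your own. Each camera call takes 0.05 s, during which the arm holds its last target. There are 200 camera calls.

### The job

One of the two slotted quarter-turn fasteners on the battery box hatch is still undone: its slot runs across the box instead of along it. Take the slot key out of the end of the valve rack, push its blade right down into that slot, turn it a quarter turn clockwise (seen from above) until the slot runs along the box, and leave the key standing in it. Leave the other, already locked fastener as it is.

Things in the scene. Friction and masses are not known exactly. Their poses are not given: they have to be found in the camera images.
- key_grip (a point): Loose slot key, 90 g, standing upright in a slot at one end of the 35 mm high wooden valve rack. Brown bakelite grip block 38 (x) x 16 (y) x 48 mm high, whose centre is this point; below it a steel collar 48 across, 4 thick, resting on the rack; below that a steel blade 32 (x) x 5 (y), 14 long. Collar underside is 28 mm below this point, blade tip 42. z up. Nearest valve 89 mm away.
- open_fastener_top (a point): Centre of the upper face of the undone fastener's round brass head, 60 mm across, 20 high; z up, x along the slot, turns with it. Slot 46 long, 12 wide, 15 deep, mouth bevelled to 20 wide. Blade fully in: collar rests on the head, key_grip is 28 mm above this point. Two such heads stand 190 mm apart on the fixed grey battery box (160 x 300, top 69 high); either may be the undone one.
- open_fastener (a joint): Turn of the undone fastener in rad, growing clockwise seen from above: 0 = slot across the box (undone), pi/2 = slot along it (locked); stops at 0 and 1.6, starts at 0 to 0.2. Light friction (0.06 N m), stays where left. The blade has about 12 degrees of play each way in the slot, so turn the key about 100 degrees to bring the slot round by 90.
- shut_fastener (a joint): Turn of the other, identical fastener on the box, already locked, same meaning; starts at 1.48 to 1.58 (slot along the box) and is to be left there.
Things that resemble listed ones, but are neither listed nor needed, are in the scene too. Leave any blue or turquoise look-alike of the part that bears key_grip alone.

How it is judged:
On the way:
1. the key's blade is down in the slot of the undone fastener, before it has been turned (horizontal distance between key_grip and open_fastener_top below 0.015 m and z of key_grip in the frame of open_fastener_top below 0.035 m and angle between key_grip's own z axis and vertical below 0.2 rad and value of joint open_fastener below 0.7 rad), for 0.1 s.
At the end, for the whole second after the job is handed in: The undone fastener is turned to within about 20 degrees of locked (joint above 1.2 rad), the other is still locked (above 1.3), and the released key stands in the slot: upright within 11 degrees, within 15 mm of the fastener's axis, grip centre at most 35 mm above the head (28 fully down) (value of joint open_fastener above 1.2 rad and value of joint shut_fastener above 1.3 rad and horizontal distance between key_grip and open_fastener_top below 0.015 m and z of key_grip in the frame of open_fastener_top below 0.035 m and angle between key_grip's own z axis and vertical below 0.2 rad); the robot touches nothing.
It fails at once if the fastener that was already locked is turned back (value of joint shut_fastener below 1.2 rad).
It also fails if it takes over 40 s, if anything falls off the work surface, if the arm or the gripper's body presses on something with over 40 N, if the wrist force passes 120 N, or if a joint passes its speed limit or range.

## Working session

There is one attempt and no reset: what is moved stays moved. The work goes in short steps, Python scripts to look and compute and a shell command to move; the robot and the scene stay as the last step left them, time stands still between calls to the robot, and variables do not carry over. Pictures are saved under pics/ and viewed, at most 10 in all, crops included, and the job is handed in when it is done.

```bash
mkdir -p pics; cat > h.py <<'E'
from workcell import *
import numpy as np, cv2
def snap(n,f):
    c=camera(n); cv2.imwrite('pics/'+f,c['frame'][:,:,::-1]); np.savez('pics/'+f+'.npz',**{k:np.array(v) for k,v in c.items()}); return c
def ray(f,uv,z):
    c=np.load('pics/'+f+'.npz'); E=c['extrinsics']; R=E[:3,:3]; o=-R.T@E[:3,3]
    d=R.T@np.array([(uv[0]-c['cx'])/c['fx'],(uv[1]-c['cy'])/c['fy'],1]); return o+d*(z-o[2])/d[2]
E
python3 - <<'E'
from h import *
for n in('scene','side'):
    c=snap(n,n+'1.png'); R=c['extrinsics'][:3,:3]; print(n,-R.T@c['extrinsics'][:3,3],R[2])
o=get_obs(); print(o['position'],o['ee_rot'],o['clock'])
E
```

```text
scene [ 0.93101151 -0.21447152  0.73071325] [-0.58051106  0.26166565 -0.7710629 ]
side [ 0.27182043 -0.51959298  0.77201962] [ 0.20571851  0.59332043 -0.77823567]
[0.1507912  0.60619609 0.21640839] [ 1.21589763e-01  9.92580253e-01 -6.06394834e-04 -5.25803190e-05] 0.1
```

View pics/scene1.png

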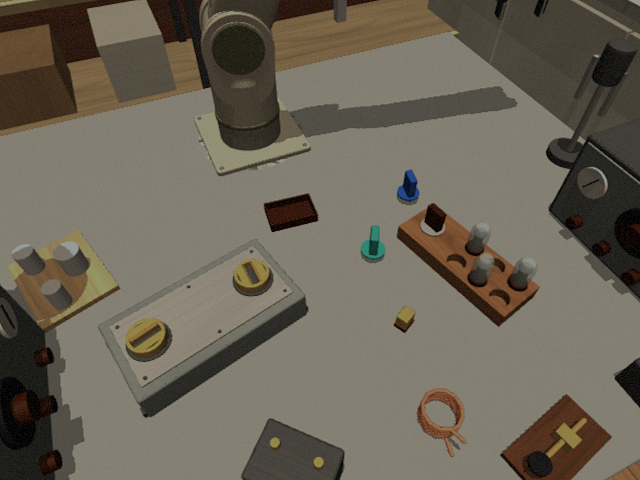

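View pics/side1.png

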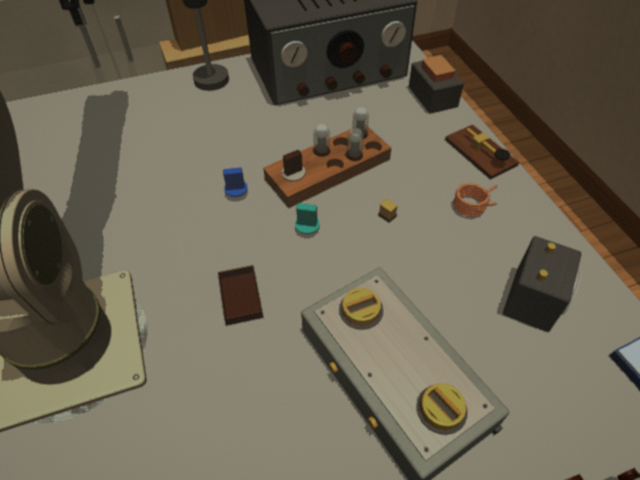

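Scene view candidates: the key could be brown (434,220), blue (409,187) or turquoise (374,245). I pick the brown one, which is in the rack. The fastener could be (252,275) or (147,338). The first looks undone, since its slot runs across the box. I'll check both choices in one close mosaic.

```bash
python3 - <<'E'
import cv2,numpy as np
s=cv2.imread('pics/scene1.png');d=cv2.imread('pics/side1.png')
def cr(i,u,v,w=40,h=30): return cv2.resize(i[v-h:v+h,u-w:u+w],(400,300),interpolation=cv2.INTER_CUBIC)
cv2.imwrite('pics/m1.png',np.vstack([np.hstack([cr(s,434,222),cr(s,252,275)]),np.hstack([cr(d,293,165),cr(d,361,306)])]))
E
```

```text
(no output)
```

View pics/m1.png

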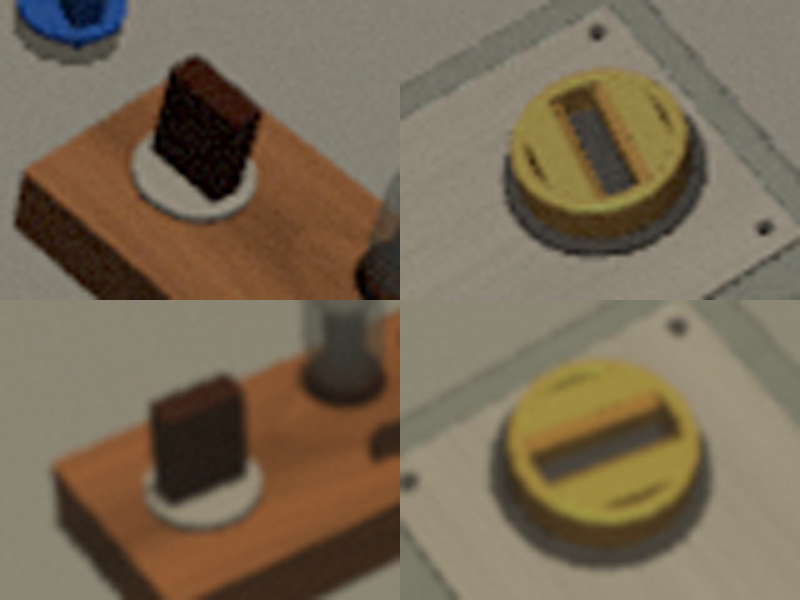

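The crops confirm both choices. The brown grip stands on a steel collar in the rack end, with its top centre at scene (437,211) and side (292,153). The undone head is at scene (252,273) and side (362,304), with its slot across the box.

```bash
python3 - <<'E'
from h import *
S=lambda u,v,o:(o[0]+u/5,o[1]+v/5)
r=lambda f,p,z:ray(f,p,z)[:2].round(4)
a,b='scene1.png','side1.png'
print('key top',r(a,(437.4,211),.087),r(b,(292.4,153.2),.087))
def ang(f,p,q,o,z):
    d=ray(f,S(*q,o),z)-ray(f,S(*p,o),z); return np.degrees(np.arctan2(d[1],d[0])).round(1),np.linalg.norm(d).round(4)
print('key dir',ang(a,(197,58),(262,113),(394,192),.087),ang(b,(150,103),(243,83),(253,135),.087),ang(b,(160,390-300),(235,375-300),(253,135),.087))
print('collar',r(a,S(195,172,(394,192)),.039),r(b,S(204,187,(253,135)),.039))
print('open',r(a,(252.2,273.2),.089),r(b,(361.8,304.2),.089))
print('slot',ang(a,(152,100),(205,200),(212,245),.089),ang(a,(195,82),(250,180),(212,245),.089),ang(b,(130,152),(262,92),(321,276),.089),ang(b,(140,182),(282,137),(321,276),.089))
print('shut',r(a,(147,336),.089),r(b,(444,403),.089))
print('tcp yaw', np.degrees(2*np.arctan2(*get_obs()['ee_rot'][[0,1]] if hasattr(get_obs()['ee_rot'],'shape') else get_obs()['ee_rot'][:2])))
from scipy.spatial.transform import Rotation as R
print(R.from_quat(get_obs()['ee_rot']).as_matrix().round(3))
E
```

```text
key top [0.4724 0.2239] [0.4663 0.2273]
key dir (np.float64(11.3), np.float64(0.0348)) (np.float64(-2.2), np.float64(0.0381)) (np.float64(-3.3), np.float64(0.0307))
collar [0.4697 0.226 ] [0.4652 0.2231]
open [ 0.4687 -0.14  ] [ 0.4629 -0.1426]
slot (np.float64(4.4), np.float64(0.0463)) (np.float64(4.9), np.float64(0.0461)) (np.float64(7.6), np.float64(0.0473)) (np.float64(-0.0), np.float64(0.0472))
shut [ 0.5149 -0.3228] [ 0.5085 -0.3247]
tcp yaw 13.967725056757505
[[-0.97   0.241 -0.   ]
 [ 0.241  0.97  -0.001]
 [-0.    -0.001 -1.   ]]
```

```bash
python3 -m inch '[{"slide":[0.08,-0.1,0],"yaw":0.1},{"slide":[0.16,-0.2,0],"yaw":0.2},{"slide":[0.317,-0.381,-0.05],"yaw":0.31},{"slide":[0.317,-0.381,-0.05],"yaw":0.31},{"slide":[0.317,-0.381,-0.05],"yaw":0.31},{"slide":[0.317,-0.381,-0.05],"yaw":0.31},{"slide":[0.317,-0.381,-0.05],"yaw":0.31},{"slide":[0.317,-0.381,-0.05],"yaw":0.31},{"slide":[0.317,-0.381,-0.05],"yaw":0.31},{"slide":[0.317,-0.381,-0.05],"yaw":0.31},{"slide":[0.317,-0.381,-0.05],"yaw":0.31},{"slide":[0.317,-0.381,-0.05],"yaw":0.31},{"slide":[0.317,-0.381,-0.05],"yaw":0.31},{"slide":[0.317,-0.381,-0.05],"yaw":0.31},{"slide":[0.317,-0.381,-0.05],"yaw":0.31},{"slide":[0.317,-0.381,-0.05],"yaw":0.31}]' 0 60
python3 - <<'E'
from h import *
c=snap('wrist','w1.png');R=c['extrinsics'][:3,:3]; print(-R.T@c['extrinsics'][:3,3],R[2]); o=get_obs(); print(o['joint_pos'],o['clock'])
for p in [(.468,.225,.087)]:
    q=c['extrinsics']@np.r_[p,1]; print(q[:2]/q[2]*[c['fx'],c['fy']]+[c['cx'],c['cy']])
E
```

```text
clock: 1.43
position: [0.467, 0.2268, 0.1671]
ee_rot: [-0.034, 0.999, 0.0, -0.0]
ft_force: [0.6, 0.3, 0.6]
grip_width: 1.003
grasp_force: 0.0
[0.39844983 0.22204614 0.32390821] [ 0.26576346  0.01833989 -0.9638638 ]
[-0.76484706  0.1306534   0.2442612   1.8186531  -0.03439268  1.19635212
  1.12950164] 1.4833
[314.8945644  249.66080017]
```

View pics/w1.png

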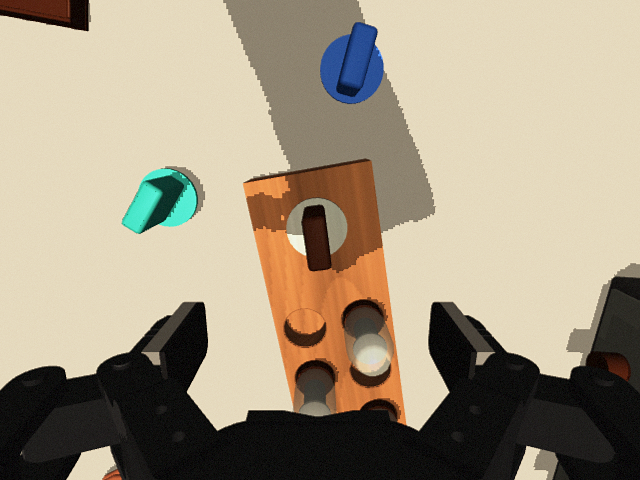

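The wrist view shows the brown grip around (317,238), centred between the fingers and slightly rotated, with its long edge running from (325,205) to (331,268). I'll fit the known block outline to it.

```bash
python3 - <<'E'
from h import *
from scipy.optimize import minimize
c=np.load('pics/w1.png.npz');E=c['extrinsics'];im=c['frame'].astype(float)
crop=np.zeros((480,640),np.uint8); crop[195:285,285:350]=1
m=((im.max(2)<110)&(im[:,:,0]>=im[:,:,2])&(crop>0)).astype(np.uint8)
n,l,st,ce=cv2.connectedComponentsWithStats(m); k=1+st[1:,4].argmax(); m=(l==k).astype(np.uint8); print(st[k],ce[k])
def proj(P):
    q=(E[:3,:3]@P.T).T+E[:3,3]; return q[:,:2]/q[:,2:]*[c['fx'],c['fy']]+[c['cx'],c['cy']]
def model(p):
    ca,sa=np.cos(p[2]),np.sin(p[2]); P=[]
    for z in(.039,.087):
        for i in(-1,1):
            for j in(-1,1): a,b=.019*i,.008*j; P.append([p[0]+ca*a-sa*b,p[1]+sa*a+ca*b,z])
    h=cv2.convexHull(proj(np.array(P)).astype(np.float32)); o=np.zeros((480,640),np.uint8); cv2.fillConvexPoly(o,(h*16).round().astype(np.int32),1,shift=4); return o
f=lambda p:(model(p)!=m).sum()
b=min((minimize(f,[.468,.225,a],method='Nelder-Mead',options=dict(initial_simplex=[[.468,.225,a],[.473,.225,a],[.468,.23,a],[.468,.225,a+.1]])) for a in(-.1,0,.1,.2)),key=lambda r:r.fun)
print(b.x,np.degrees(b.x[2]),b.fun,m.sum())
E
```

```text
[ 301  204   42   69 1610] [316.72732919 238.73416149]
[0.46414668 0.22603054 0.1974189 ] 11.311269975576876 221.0 1610
```

```bash
python3 - <<'E'
from h import *
for z in[.087]:
  C=[ray('w1.png',p,z) for p in((303,207),(325,205),(331,268),(308,271))]
  print(np.mean(C,0)); 
  for a,b in((1,2),(0,3),(0,1)):
    d=C[b]-C[a];print(np.degrees(np.arctan2(d[1],d[0])),np.linalg.norm(d))
  # collar & rack edges
print(ray('w1.png',(316.5,228),.039))
d=ray('w1.png',(388,270),.035)-ray('w1.png',(371,159),.035);print(np.degrees(np.arctan2(d[1],d[0])))
d=ray('w1.png',(281,340),.035)-ray('w1.png',(246,182),.035);print(np.degrees(np.arctan2(d[1],d[0])))
E
```

```text
[0.46028925 0.22574641 0.087     ]
9.59252466839501 0.04287398008165088
7.72626876110461 0.04359732944840099
99.13988086603666 0.014173279493027326
[0.4643522  0.22568528 0.039     ]
14.935065898100683
13.663265103706836
```

```bash
python3 -m inch '[{"slide":[-0.003,0,0],"yaw":0.12},{"slide":[-0.003,0,-0.03],"yaw":0.12},{"slide":[-0.003,0,-0.06],"yaw":0.12},{"slide":[-0.003,0,-0.09],"yaw":0.12},{"slide":[-0.003,0,-0.107],"yaw":0.12},{"slide":[-0.003,0,-0.107],"yaw":0.12},{"slide":[-0.003,0,-0.107],"yaw":0.12}]' 0 60 && python3 -m inch '[{"slide":[0,0,0],"yaw":0},{"slide":[0,0,0],"yaw":0},{"slide":[0,0,0],"yaw":0},{"slide":[0,0,0],"yaw":0},{"slide":[0,0,0],"yaw":0},{"slide":[0,0,0],"yaw":0},{"slide":[0,0,0],"yaw":0},{"slide":[0,0,0],"yaw":0},{"slide":[0,0,0],"yaw":0},{"slide":[0,0,0],"yaw":0}]' 255 60
```

```text
clock: 2.07
position: [0.4641, 0.2262, 0.0601]
ee_rot: [-0.094, 0.996, -0.0, -0.001]
ft_force: [0.1, 0.1, 0.3]
grip_width: 0.998
grasp_force: 0.0
clock: 2.9
position: [0.4653, 0.2258, 0.0608]
ee_rot: [-0.093, 0.996, 0.0, 0.0]
ft_force: [-0.9, 0.0, 5.4]
grip_width: 0.167
grasp_force: 59.4
```

```bash
python3 -m inch '[{"slide":[0,0,0.02],"yaw":0},{"slide":[0,0,0.05],"yaw":0},{"slide":[0,0,0.085],"yaw":0},{"slide":[0,-0.03,0.11],"yaw":0},{"slide":[0.01,-0.07,0.11],"yaw":-0.02},{"slide":[0.02,-0.11,0.11],"yaw":-0.04},{"slide":[0.03,-0.15,0.11],"yaw":-0.06},{"slide":[0.04,-0.19,0.11],"yaw":-0.08},{"slide":[0.05,-0.23,0.11],"yaw":-0.1},{"slide":[0.05,-0.27,0.11],"yaw":-0.1},{"slide":[0.05,-0.31,0.11],"yaw":-0.1},{"slide":[0.05,-0.35,0.11],"yaw":-0.1},{"slide":[0.05,-0.367,0.11],"yaw":-0.1},{"slide":[0.05,-0.367,0.11],"yaw":-0.1},{"slide":[0.05,-0.367,0.11],"yaw":-0.1},{"slide":[0.05,-0.367,0.11],"yaw":-0.1},{"slide":[0.05,-0.367,0.11],"yaw":-0.1}]'
python3 - <<'E'
from h import *
c=snap('wrist','w2.png');o=get_obs(); print(o['joint_pos'],o['position'],o['ee_rot'],o['grip_width'])
E
```

```text
clock: 4.32
position: [0.515, -0.14, 0.1699]
ee_rot: [-0.044, 0.999, 0.0, -0.0]
ft_force: [-0.1, 0.1, -0.1]
grip_width: 0.165
grasp_force: 58.7
[-0.32086675  0.17035063  0.55906955  1.79295878 -0.09681042  1.20577543
  1.92553588] [ 0.51501586 -0.14006322  0.17000017] [-4.41779053e-02  9.99023644e-01  2.32238943e-04 -1.31423167e-04] 0.17086263674199803
```

View pics/w2.png

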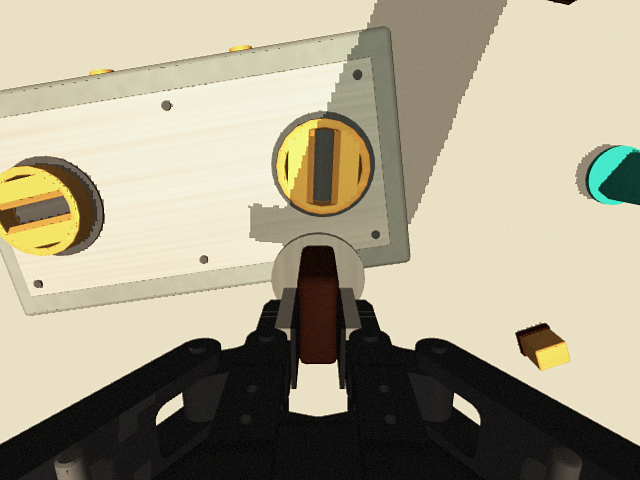

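The picture shows the open head at (324,167) with its slot nearly vertical, from (324,128) to (322,205). The key is held straight, with its collar centred near (318,279).

```bash
python3 - <<'E'
from h import *
f='w2.png'
print('head',ray(f,(324.5,167.5),.089), np.linalg.norm(ray(f,(276,167),.089)-ray(f,(373,167),.089)))
d=ray(f,(322,205),.089)-ray(f,(324,128),.089);print('slot',np.degrees(np.arctan2(d[1],d[0])),np.linalg.norm(d), 'mid',(ray(f,(322,205),.089)+ray(f,(324,128),.089))/2)
z=.149
print('collar',ray(f,(318,279),z),np.linalg.norm(ray(f,(272,279),z)-ray(f,(364,279),z)), ray(f,(318,234),z))
t=.197
print('grip top',ray(f,(318.5,362),t),ray(f,(318.5,290),t))
print('tool yaw',np.degrees(2*.0442))
E
```

```text
head [ 0.46227919 -0.14038028  0.089     ] 0.06073580813553415
slot 3.7438395312388293 0.04734330503115967 mid [ 0.46238757 -0.1413308   0.089     ]
collar [ 0.5139774  -0.13997305  0.149     ] 0.046742001075645 [ 0.49051731 -0.14204837  0.149     ]
grip top [ 0.53061228 -0.13836586  0.197     ] [ 0.50010504 -0.14107557  0.197     ]
tool yaw 5.064946908956478
```

```bash
python3 -m inch '[{"slide":[-0.03,0,0],"yaw":-0.02},{"slide":[-0.052,-0.001,0],"yaw":-0.02},{"slide":[-0.052,-0.001,-0.02],"yaw":-0.02},{"slide":[-0.052,-0.001,-0.03],"yaw":-0.02},{"slide":[-0.052,-0.001,-0.035],"yaw":-0.02},{"slide":[-0.052,-0.001,-0.035],"yaw":-0.02},{"slide":[-0.052,-0.001,-0.038],"yaw":-0.02},{"slide":[-0.052,-0.001,-0.041],"yaw":-0.02},{"slide":[-0.052,-0.001,-0.044],"yaw":-0.02},{"slide":[-0.052,-0.001,-0.047],"yaw":-0.02},{"slide":[-0.052,-0.001,-0.047],"yaw":-0.02}]'
```

```text
clock: 5.28
position: [0.4627, -0.1424, 0.1226]
ee_rot: [-0.033, 0.999, 0.0, -0.0]
ft_force: [-1.1, 0.3, -1.3]
grip_width: 0.164
grasp_force: 58.8
```

No resistance and the tip is about 6 mm into the slot, so I'll go on down.

```bash
python3 -m inch '[{"slide":[0,0,-0.003],"yaw":0},{"slide":[0,0,-0.005],"yaw":0},{"slide":[0,0,-0.007],"yaw":0},{"slide":[0,0,-0.008],"yaw":0},{"slide":[0,0,-0.008],"yaw":0},{"slide":[0,0,-0.008],"yaw":0},{"slide":[0,0,-0.008],"yaw":0}]'
```

```text
clock: 5.87
position: [0.4629, -0.1425, 0.1152]
ee_rot: [-0.033, 0.999, 0.0, 0.0]
ft_force: [-0.0, 0.3, -0.7]
grip_width: 0.172
grasp_force: 58.9
```

```bash
python3 -m inch '[{"slide":[0,0,0],"yaw":-0.1},{"slide":[0,0,0],"yaw":-0.2},{"slide":[0,0,0],"yaw":-0.3},{"slide":[0,0,0],"yaw":-0.4},{"slide":[0,0,0],"yaw":-0.5},{"slide":[0,0,0],"yaw":-0.6},{"slide":[0,0,0],"yaw":-0.7},{"slide":[0,0,0],"yaw":-0.8},{"slide":[0,0,0],"yaw":-0.9},{"slide":[0,0,0],"yaw":-1.0},{"slide":[0,0,0],"yaw":-1.1},{"slide":[0,0,0],"yaw":-1.2},{"slide":[0,0,0],"yaw":-1.3},{"slide":[0,0,0],"yaw":-1.4},{"slide":[0,0,0],"yaw":-1.5},{"slide":[0,0,0],"yaw":-1.58},{"slide":[0,0,0],"yaw":-1.58},{"slide":[0,0,0],"yaw":-1.58},{"slide":[0,0,0],"yaw":-1.58}]'
python3 -c "
from h import *;snap('wrist','w3.png');print(get_obs()['torque'],get_obs()['joint_pos'])"
```

```text
clock: 7.45
position: [0.4635, -0.142, 0.1154]
ee_rot: [0.685, 0.728, 0.001, 0.0]
ft_force: [3.8, 3.3, -0.6]
grip_width: 0.167
grasp_force: 58.9
[ 1.01126992 -0.94610501  0.02485377] [-0.43237441  0.11236723  0.68037059  1.9799385  -0.08109515  1.07445974
  0.34322705]
```

View pics/w3.png

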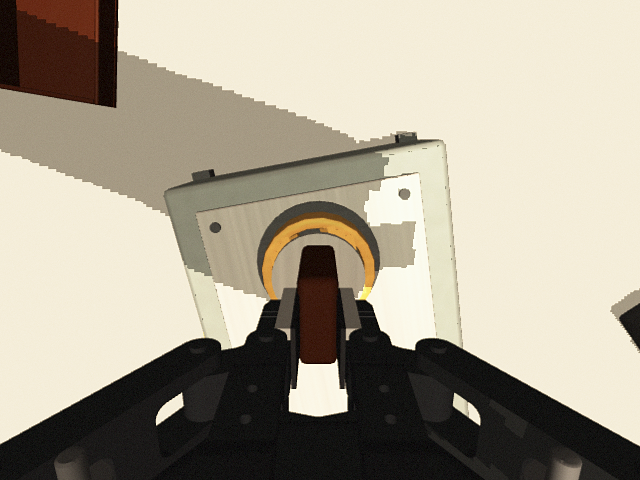

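The key is seated and turned, with the collar on the head and the blade about 13° past the box axis. I'll release it and lift.

```bash
python3 -m inch '[{"slide":[0,0,0],"yaw":0},{"slide":[0,0,0],"yaw":0},{"slide":[0,0,0],"yaw":0},{"slide":[0,0,0],"yaw":0},{"slide":[0,0,0],"yaw":0},{"slide":[0,0,0],"yaw":0},{"slide":[0,0,0],"yaw":0},{"slide":[0,0,0],"yaw":0},{"slide":[0,0,0],"yaw":0},{"slide":[0,0,0],"yaw":0}]' 0 20 && python3 -m inch '[{"slide":[0,0,0.02],"yaw":0},{"slide":[0,0,0.05],"yaw":0},{"slide":[0,0,0.08],"yaw":0},{"slide":[0,0.03,0.1],"yaw":0},{"slide":[0,0.07,0.1],"yaw":0},{"slide":[0,0.11,0.1],"yaw":0},{"slide":[0,0.14,0.1],"yaw":0},{"slide":[0,0.14,0.1],"yaw":0},{"slide":[0,0.14,0.1],"yaw":0},{"slide":[0,0.14,0.1],"yaw":0}]'
python3 -c "
from h import *
a=snap('scene','s2.png')['frame'];b=snap('side','d2.png')['frame']
import numpy as np
r=lambda i,u,v:cv2.resize(i[v-75:v+75,u-100:u+100],(400,300))
cv2.imwrite('pics/m2.png',np.hstack([r(a,215,300),r(b,390,340)])[:,:,::-1])"
```

```text
clock: 8.33
position: [0.4629, -0.1425, 0.1151]
ee_rot: [0.687, 0.727, 0.0, 0.0]
ft_force: [1.0, -0.3, 0.1]
grip_width: 0.998
grasp_force: 0.0
clock: 9.17
position: [0.4629, -0.0031, 0.2151]
ee_rot: [0.687, 0.727, -0.0, 0.0]
ft_force: [0.2, -0.7, 0.0]
grip_width: 0.999
grasp_force: 0.0
```

View pics/m2.png

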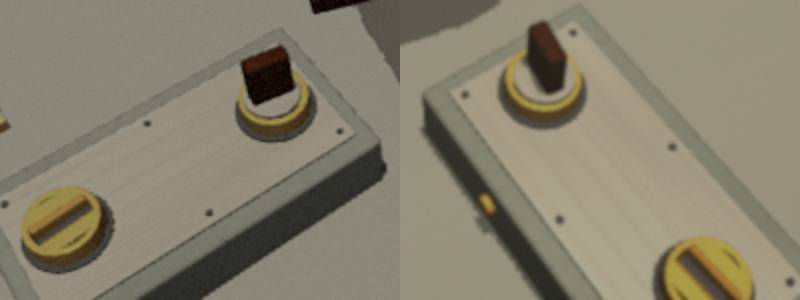

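Both views show the key upright, collar flat on the head and turned past the box axis. The other fastener's slot still runs along the box.

```bash
python3 -c "
from workcell import *
print(hand_in())"
```

```text
the job is handed in; nothing more can be done
None
```

I put the slot key in the undone fastener, turned it about 90° clockwise (key angle) and left it standing there, and the other fastener's slot still runs along the box. I handed the job in at about 9 s on the robot clock; no verdict came back, and the final slot angle was judged only from how far the key turned and the camera views.

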